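# Tip the washed stones out of the corner-spout tray into a clamped sample tub

### The arm

A 6-joint arm with a two-finger parallel gripper is mounted at the origin on the work surface. World frame = base frame: x ahead of the robot, y to its left, z up, the work surface at z = 0. Lengths are in m, angles in rad, forces in N, time in s.
With the tool pointing down it reaches from about 0.375 to 0.975 m from the base axis. Payload 3.8 kg.
Tool frame: the origin (TCP) lies midway between the tips of the shut fingers; the grasp point (between the pads) lies 19 mm behind it; x points along the fingers, y is the direction in which the jaws open and shut, and the axes are right-handed (so a half turn about x gives the same grasp; the last joint's range is limited). The gripper opens to 88 mm and grips with 3 to 60 N. Pads are 18 mm wide; open, the fingers measure 123 mm over their backs; the gripper's body (75 mm by 187 mm) begins 45 mm behind the grasp point.
Start: joints at [-1.208, 0.264, 1.604, -0, 1.274, -0.037], TCP at [0.263, -0.622, 0.239] pointing down, gripper open.
Joint ranges: [-2.63, 2.63], [-0.94, 2.18], [0.31, 2.57], [-1.31, 4.45], [0, 2.66], [-2.55, 2.55]. Speed limits (rad/s): [2.57, 2.57, 3.14, 3.14, 3.14, 3.14].

### API

Orientations are given as a rotation vector (axis times angle).
In Python, from cell import manip, inverse_kinematics, cams, order gives the robot as it stands. Calls block until the motion is done:
- manip.move_pose(position, orientation): joint-space move of the TCP to a pose.
- manip.move_linear(position, rate=0.15, rot=None): straight line of the TCP; rot=None keeps the orientation; rate is the mean speed in m/s.
- manip.set_joints(angles): joint-space move.
- manip.set_gripper(opening, force=None): finger opening in m; force is the grip in N (None keeps the last); returns when the fingers have stopped.
- manip.dwell(seconds).
- inverse_kinematics(position, orientation): joint angles nearest the present ones, or None.
- manip.state(): the state.
- cams.capture(name): name is "side" or "top" or "wrist"; returns a dict with "image" (480x640x3 uint8, blue, green, red), "z_map" (480x640 float32, m along the optical axis (not along the pixel's ray), 0 where there is no reading), "intrinsics" (3x3 intrinsics, pixels), "position" and "orientation" of the camera in the world; the wrist camera has in their place "T_tool_cam" (4x4, takes a point from camera to tool coordinates, whose origin is the TCP and whose axes are the tool frame's). Camera axes: x right, y down, z forward; pixel columns grow to the right and rows downward; lengths in m; the calibration is good to about 2 mm. A picture is of the moment at which its call begins: read the wrist's pose just before it.
A pose or a line that the arm cannot do raises manip.IKError and nothing moves.
- order.close_job(): hands the job in, once; it reports no verdict.
The state is a dict: "clock": time; "joint_pos": joint angles; "joint_velocities": joint speeds; "tau": joint torques, N m; "tool_pos": TCP position; "tcp_rot": TCP orientation; "contact_force": force on the tool from outside, world axes, zero at the start; "moment": the same for the moment, N m; "gripper_width": finger opening in m.
Only numpy, scipy, OpenCV 4.12 (cv2) and the standard library are available. Lean on these libraries where they do the work, as an engineer would, in place of code of your own. Each camera call takes 0.05 s, during which the arm holds its last target.

### The job

Take the blue sample tub by its white tab and set it fully down in the yellow nest below the tray's spout, lug to the clamp, then swing the red clamp fully closed over the lug. Only then lift the red bar at the back of the tray so that it tips about its spout corner and all three stones run out into the tub, and lower the tray gently back to level without letting it drop. Leave the brush, tape and core tube where they are.

Things in the scene. Friction and masses are not known exactly. Their poses are not given: they have to be found in the camera images.
- stand: fixed grey tipping station. Origin on the table below the middle of the tray's hinge axis; z up, +y to the tray's handle bar, -y to the tub nest, +x to the clamp. Base plate 6 mm thick, x -93 to +163, y -145 to +200 mm. Posts 75 mm high at x +-72, y 0 carry the hinge, along x at height 65 mm. Only tray and clamp move
- nest (a point): centre of the nest's floor, 6 mm above the table, at stand (0, -75, 6) mm, axes as the stand's. The yellow frame round it is 16 mm high, 5 mm thick and measures 138 (x) by 118 (y) mm inside: 4 mm free on each side of the tub
- tub: loose blue open tub, outside 130 (x) by 110 (y) by 60 (z) mm, walls 4 mm, 0.25 kg. Origin: centre of its underside. +x side: flat lug 40 mm wide, 8 mm thick, out to x = 96 mm, top level with the rim. -y wall: white upright grip tab 50 mm wide (x), 8 mm thick, centred at y = -51 mm, top at z = 85 mm. Seated, its axes are the stand's (lug to clamp, tab away from tray), its origin on point nest
- tub_lug (a point): on the tub's lug, level with the rim, at tub (82, 0, 60) mm
- clamp (a joint): red clamp arm, rad: 0 closed (level, just above the seated tub's lug, pointing to stand -x), 1.57 upright, 1.75 leaning away from the tub. Hinge along y at stand (135, -75, 73) mm; the arm is 63 mm long, 30 wide, 12 thick, centred on hinge height. Stays at any angle (0.18 N m, about 4 N at 46 mm); push it shut from behind, then from above. A tub not fully down stops it short
- clamp_tip (a point): middle of the free end of the clamp arm, 63 mm from its hinge
- tray (a joint): tilt of the tray, rad: 0 level at rest, positive lifts the handle and lowers the spout, stop at 1.0. Turns freely about the hinge and falls back if let go. Smooth tilting to about 0.85 empties it; should stones wedge across the notch, lower it to about 0.15 and lift again
- tray_bar (a point): middle of the red handle bar, round, 12 mm thick, 70 mm free length along the stand's x. Tray level: at stand (0, 218, 165) mm, i.e. 218 mm behind and 100 mm above the hinge axis, about which it moves on an arc. It stands above and behind the tray's rear corner (wall tops at 140 mm), room for fingers on both sides. Lifting takes about 6 N
- spout (a point): middle of the floor edge of the tray's open front corner (notch 112 mm wide). Aluminium tray, 170 mm square, walls 35 mm high, its diagonal along the stand's y; level, its floor is 105 mm above the table and the spout is at stand (0, -10, 105) mm; tipped, the spout swings forward over the tub
- stone_dark: dark grey smooth egg-shaped stone, 60 mm long, 40 mm thick, about 0.12 kg, lying in the tray; origin at its centre
- stone_rust: rust-brown stone, slippery, same size, in the tray; origin at its centre
- stone_pale: pale sandy stone, slippery, same size, in the tray; origin at its centre
- core_tube: bystander: upright white core tube piece with red foot, 72 mm across, 140 mm high; origin at the centre of its underside
- tape: bystander: yellow tape reel lying flat, 76 mm across, 22 mm high; origin at the centre of its underside
- brush: bystander: brush 180 mm long lying on the table; origin on the table under its middle
Things that resemble listed ones, but are neither listed nor needed, are in the scene too. What is shaped like the stone_dark but green or turquoise is not meant.

How it is judged:
On the way, in this order (a step that is already met when the one before it is completed fails the run):
1. the tub sits fully down in the nest, lug to the clamp, the clamp still open (x of tub in the frame of nest between -0.006 and 0.006 m and y of tub in the frame of nest between -0.006 and 0.006 m and z of tub in the frame of nest between -0.003 and 0.003 m and angle between tub's own z axis and vertical below 0.05 rad and x of tub_lug in the frame of nest above 0.05 m and value of joint clamp above 0.5 rad), for 0.2 s.
2. the clamp is closed over the lug of the seated tub (x of tub in the frame of nest between -0.006 and 0.006 m and y of tub in the frame of nest between -0.006 and 0.006 m and z of tub in the frame of nest between -0.003 and 0.003 m and angle between tub's own z axis and vertical below 0.05 rad and x of tub_lug in the frame of nest above 0.05 m and value of joint clamp below 0.08 rad), for 0.2 s.
3. the tray is tipped about its spout corner, the tub still clamped (value of joint tray above 0.12 rad and value of joint clamp below 0.08 rad), for 0.05 s.
4. all three stones lie in the tub while the tray is still raised (x of stone_dark in the frame of tub between -0.063 and 0.063 m and y of stone_dark in the frame of tub between -0.053 and 0.053 m and z of stone_dark in the frame of tub between 0 and 0.068 m and x of stone_rust in the frame of tub between -0.063 and 0.063 m and y of stone_rust in the frame of tub between -0.053 and 0.053 m and z of stone_rust in the frame of tub between 0 and 0.068 m and x of stone_pale in the frame of tub between -0.063 and 0.063 m and y of stone_pale in the frame of tub between -0.053 and 0.053 m and z of stone_pale in the frame of tub between 0 and 0.068 m and value of joint tray above 0.08 rad), for 0.1 s.
At the end, for the whole second after the job is handed in: the tub sits in the nest (6 mm sideways, 3 mm in height, upright to 0.05 rad, lug to the clamp), the clamp is closed (below 0.08 rad), all three stones lie within the tub walls (centres at most 8 mm above the rim), the tray is level (below 0.05 rad), all at rest (all of step 2 and x of stone_dark in the frame of tub between -0.063 and 0.063 m and y of stone_dark in the frame of tub between -0.053 and 0.053 m and z of stone_dark in the frame of tub between 0 and 0.068 m and x of stone_rust in the frame of tub between -0.063 and 0.063 m and y of stone_rust in the frame of tub between -0.053 and 0.053 m and z of stone_rust in the frame of tub between 0 and 0.068 m and x of stone_pale in the frame of tub between -0.063 and 0.063 m and y of stone_pale in the frame of tub between -0.053 and 0.053 m and z of stone_pale in the frame of tub between 0 and 0.068 m and value of joint tray below 0.05 rad and velocity of joint tray below 0.1 rad/s and linear speed of tub below 0.02 m/s and linear speed of each of stone_dark, stone_rust, stone_pale below 0.05 m/s); the robot touches nothing.
It fails at once if the tray is tipped (over 0.2 rad) before the clamp is closed (value of joint tray above 0.2 rad and value of joint clamp above 0.12 rad).
It fails at once if the tray is dropped: it falls back faster than 1.6 rad/s (velocity of joint tray below -1.6 rad/s).
It fails at once if a stone ends up on the table or the stand instead of in the tub (height (world z) of any of stone_dark, stone_rust, stone_pale below 0.027 m).
It fails at once if a bystander is moved by more than 25 mm (distance of any of core_tube, tape, brush from where it was at the start of the episode above 0.025 m).
It also fails if it takes over 72 s, if anything falls off the work surface, if the arm or the gripper's body presses on something with over 40 N, if the wrist force passes 120 N, or if a joint passes its speed limit or range.

## Working session

There is one attempt and no reset: what is moved stays moved. The work goes in short steps, each a Python script; the robot and the scene stay as the last script left them, time stands still between calls to the robot, and variables do not carry over. Pictures are saved under pics/ and viewed, and the job is handed in when it is done.

```bash
ls; mkdir -p pics
python3 - <<'E'
from cell import manip, cams
import cv2, numpy as np
print(manip.state())
for n in ["side","top","wrist"]:
    c=cams.capture(n); cv2.imwrite(f"pics/{n}0.png",c["image"]); np.savez(f"{n}0.npz",**c)
    print(n,c["intrinsics"].tolist(),c.get("position"),c.get("orientation"),c.get("T_tool_cam"))
E
```

```text
pics
{'clock': 0.0, 'joint_pos': array([-1.20789861e+00,  2.64718060e-01,  1.60538533e+00, -3.48668282e-06,
        1.27367040e+00, -3.68771991e-02]), 'joint_velocities': array([-1.21275661e-03, -6.92097947e-04,  4.57596235e-05,  1.75571381e-04,
        1.17692901e-03,  4.61756948e-07]), 'tau': array([ 3.59800233e-04, -5.02114892e+01, -3.56875026e+01,  7.28429784e-02,
        2.92638346e-02, -1.76799631e-04]), 'tool_pos': array([ 0.26247681, -0.62110669,  0.23740552]), 'tcp_rot': array([ 2.00227951,  0.40792087, -2.00300952]), 'contact_force': array([ 0.25176054,  0.76500895, -0.88826329]), 'moment': array([-0.0055526 ,  0.01433635,  0.08235502]), 'gripper_width': 0.08753875949890723}
side [[616.5220610450511, 0.0, 317.6985138487659], [0.0, 616.5220610450511, 249.4420198997774], [0.0, 0.0, 1.0]] [0.29583263 0.73598681 1.08244653] [-0.32995716  2.86015644 -1.00998578] None
top [[562.663895456958, 0.0, 310.94998867874324], [0.0, 562.663895456958, 234.59674089555443], [0.0, 0.0, 1.0]] [ 0.42229949 -0.03624196  1.20555077] [-2.21119431  2.16071321 -0.05329981] None
wrist [[416.3939637031378, 0.0, 315.6434010254418], [0.0, 416.3939637031378, 239.3889011195751], [0.0, 0.0, 1.0]] None None [[ 3.86325728e-04 -2.83033428e-01  9.59109967e-01 -1.44960779e-01]
 [ 9.99999892e-01 -1.37351003e-04 -4.43328321e-04 -9.06056319e-04]
 [ 2.57211450e-04  9.59110035e-01  2.83033345e-01 -7.27812500e-02]
 [ 0.00000000e+00  0.00000000e+00  0.00000000e+00  1.00000000e+00]]
```

View pics/top0.png

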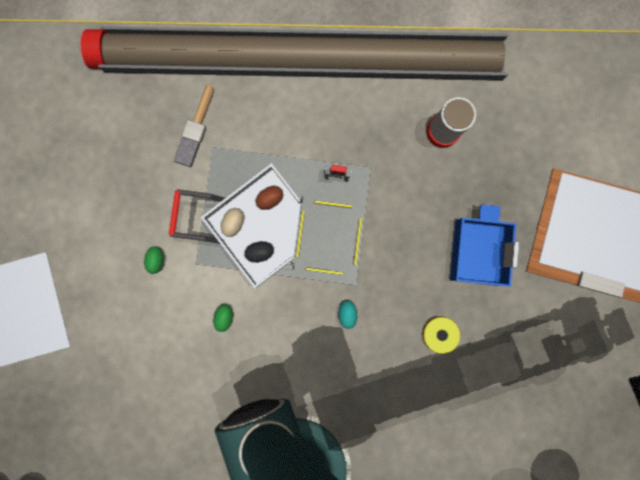

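View pics/side0.png

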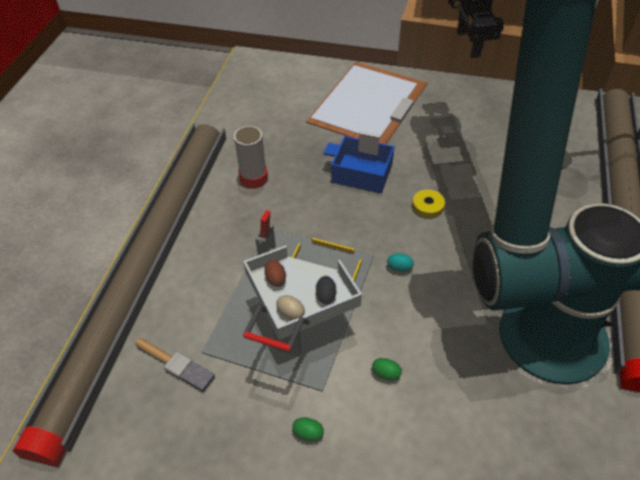

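```bash
cat > h.py <<'E'
import numpy as np, cv2
from scipy.spatial.transform import Rotation as R
def cloud(f):
    c=np.load(f); z=c["z_map"]; K=c["intrinsics"]
    v,u=np.mgrid[:480,:640]
    P=np.stack([(u-K[0,2])/K[0,0]*z,(v-K[1,2])/K[1,1]*z,z],-1)
    W=P@R.from_rotvec(c["orientation"]).as_matrix().T+c["position"]
    W[z==0]=np.nan
    return W,c["image"]
E
python3 - <<'E'
from h import *
for n in ["top","side"]:
    W,im=cloud(n+"0.npz"); hsv=cv2.cvtColor(im,cv2.COLOR_BGR2HSV)
    for name,lo,hi in [("blue",(95,120,40),(130,255,255)),("red",(0,150,80),(6,255,255)),("yellow",(20,130,80),(35,255,255))]:
        m=cv2.inRange(hsv,lo,hi); k,l,s,c=cv2.connectedComponentsWithStats(m)
        for i in range(1,k):
            if s[i,4]>80:
                p=W[l==i]; print(n,name,s[i],np.nanpercentile(p,[2,50,98],axis=0).round(3).tolist())
E
```

```text
top blue [ 450  205   66   81 3872] [[0.402, -0.434, -0.001], [0.473, -0.385, 0.005], [0.551, -0.321, 0.062]]
top red [ 81  30  23  38 709] [[0.845, 0.429, 0.027], [0.873, 0.448, 0.054], [0.913, 0.467, 0.062]]
top red [427 122  30  25 109] [[0.688, -0.32, 0.013], [0.697, -0.281, 0.027], [0.733, -0.265, 0.033]]
top red [331 166  15   7  88] [[0.609, -0.086, 0.113], [0.613, -0.074, 0.134], [0.619, -0.06, 0.139]]
top red [169 191  11  44 233] [[0.481, 0.224, 0.163], [0.518, 0.23, 0.169], [0.557, 0.237, 0.173]]
top yellow [354 219   8  45  88] [[0.436, -0.126, 0.017], [0.479, -0.12, 0.021], [0.526, -0.115, 0.024]]
top yellow [423 317  37  37 966] [[0.256, -0.333, 0.015], [0.29, -0.298, 0.021], [0.324, -0.264, 0.026]]
side blue [ 324  136   70   56 2272] [[0.399, -0.436, -0.0], [0.471, -0.386, 0.027], [0.548, -0.318, 0.062]]
side red [  5   0  17  26 125] [[2.363, -1.645, -0.543], [2.381, -1.588, -0.49], [2.395, -1.535, -0.435]]
side red [ 36   0  17  25 196] [[2.363, -1.867, -0.655], [2.38, -1.81, -0.606], [2.399, -1.736, -0.541]]
side red [ 25  21  13  20 101] [[2.363, -1.713, -0.657], 
[... 183 characters left out ...]
125] [[0.688, -0.303, 0.004], [0.71, -0.268, 0.02], [0.735, -0.262, 0.031]]
side red [261 211   9  25  96] [[0.608, -0.084, 0.088], [0.615, -0.064, 0.133], [0.621, -0.056, 0.138]]
side red [244 332  46  19 313] [[0.479, 0.16, 0.045], [0.517, 0.234, 0.169], [0.558, 0.241, 0.173]]
side red [623 358  17  23 318] [[-0.141, 0.05, 0.03], [-0.131, 0.071, 0.047], [-0.121, 0.091, 0.057]]
side red [  14  426   50   38 1188] [[0.843, 0.431, 0.021], [0.869, 0.453, 0.053], [0.912, 0.471, 0.062]]
side yellow [413 190  33  27 651] [[0.253, -0.333, 0.002], [0.287, -0.292, 0.021], [0.322, -0.261, 0.026]]
side yellow [312 238  42  15 180] [[0.435, -0.128, 0.008], [0.48, -0.119, 0.018], [0.526, -0.112, 0.025]]
```

Run:
```python
from h import *
im=cv2.imread("pics/top0.png")
cv2.imwrite("pics/c1.png",cv2.resize(im[140:295,160:380],None,fx=3.6,fy=3.6,interpolation=cv2.INTER_CUBIC))
cv2.imwrite("pics/c2.png",cv2.resize(im[190:300,430:540],None,fx=5,fy=5,interpolation=cv2.INTER_CUBIC))
```

```text
(no output)
```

View pics/c1.png

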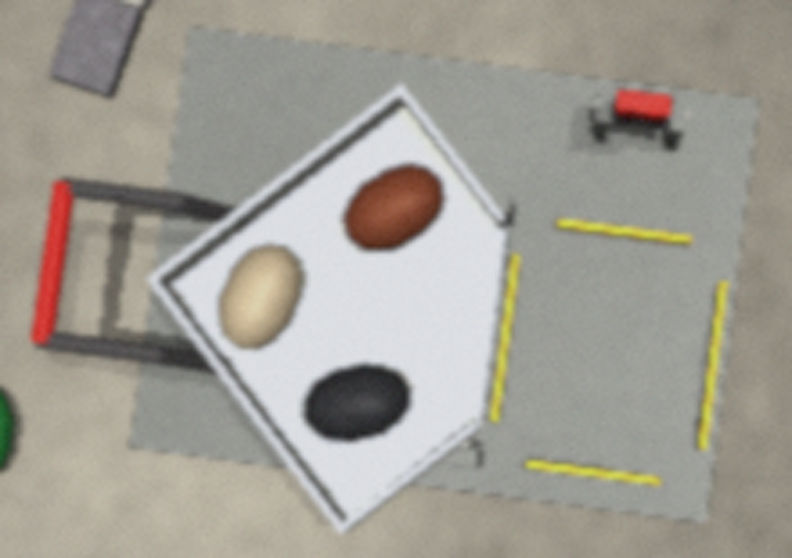

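View pics/c2.png

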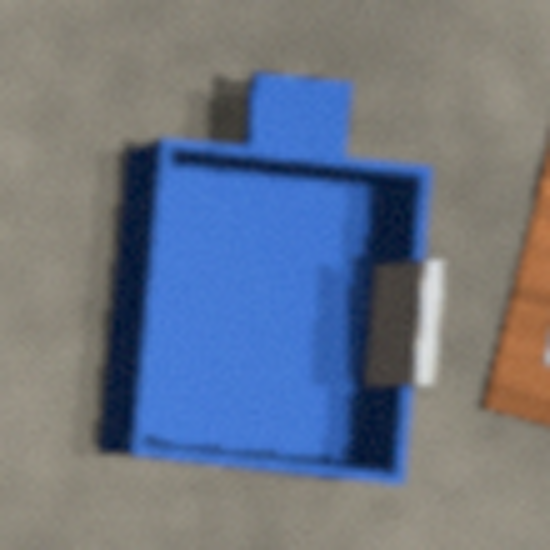

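```bash
cat >> h.py <<'E'
def ray(c,uv,z):
    K=c["intrinsics"]; uv=np.atleast_2d(np.array(uv,float))
    d=np.c_[(uv-[K[0,2],K[1,2]])/[K[0,0],K[1,1]],np.ones(len(uv))]@R.from_rotvec(c["orientation"]).as_matrix().T
    return c["position"]+d*((np.asarray(z)-c["position"][2])/d[:,2])[:,None]
def fit2(A,B):
    A=np.array(A,float)[:,:2];B=np.array(B)[:,:2];a=A.mean(0);b=B.mean(0)
    M=(A-a).T@(B-b);t=np.arctan2(M[0,1]-M[1,0],M[0,0]+M[1,1]);r=np.array([[np.cos(t),-np.sin(t)],[np.sin(t),np.cos(t)]])
    o=b-r@a
    return t,o,(A@r.T+o-B)
E
python3 - <<'E'
from h import *
c=np.load("top0.npz")
f=lambda q,s,o:(np.array(q)+.5)/s-.5+np.array(o)
pl=ray(c,f([(190,28),(757,97),(706,518),(130,447)],3.6,(160,140)),.006)
t,o,r=fit2([(.163,.2),(.163,-.145),(-.093,-.145),(-.093,.2)],pl); print("plate",t,o,(r*1e3).round(1).tolist())
# yellow frame: mid-lines z=.022
ye=ray(c,f([(557,224),(691,240),(526,464),(660,481),(722,282),(704,449),(515,254),(494,420)],3.6,(160,140)),.022)
m=[(ye[i]+ye[i+1])[:2]/2 for i in (0,2,4,6)]; print("nest",np.mean(m,0),np.mean([m[0],m[1]],0),np.mean([m[2],m[3]],0),np.linalg.norm(m[0]-m[1]),np.linalg.norm(m[2]-m[3]))
bar=ray(c,f([(62,182),(42,343)],3.6,(160,140)),.169); print("bar",bar,bar.mean(0))
tu=ray(c,f([(160,142),(432,167),(405,482),(132,455)],5,(430,190)),.06)
tt,to,r=fit2([(.065,.055),(.065,-.055),(-.065,-.055),(-.065,.055)],tu); print("tub",tt,to,(r*1e3).round(1).tolist())
ta=ray(c,f([(420,260),(445,260),(435,385),(412,385)],5,(430,190)),.085); print("tab",ta.mean(0),ta.tolist())
Rm=lambda t:np.array([[np.cos(t),-np.sin(t)],[np.sin(t),np.cos(t)]])
print("pred tab",to+Rm(tt)@[0,-.051],"pred nest",o+Rm(t)@[0,-.075],"pred bar",o+Rm(t)@[0,.218])
for n in("top","side"):
    W,im=cloud(n+"0.npz");
    L=(W[...,:2]-to)@Rm(tt)
    s=(abs(W[...,2]-.0585)<.006)&(abs(L)<.12).all(-1); q=W[s]
    rc=cv2.minAreaRect(L[s][abs(L[s][:,0])<.066].astype(np.float32)*1000); print(n,"rim",rc,s.sum())
    s=(W[...,2]>.075)&(abs(L)<.12).all(-1); print(" tab",s.sum(),np.percentile(L[s],[3,50,97],axis=0).round(4).tolist(),np.nanmax(W[s][:,2]))
    L=(W[...,:2]-o)@Rm(t)
    s=(W[...,2]>.15)&(abs(L[...,1]-.218)<.04)&(abs(L[...,0])<.06); print(" bar",s.sum(),np.percentile(L[s],[3,50,97],axis=0).round(4).tolist(),np.median(W[s][:,2]))
    s=(W[...,2]>.09)&(abs(L[...,0]-.135)<.04)&(abs(L[...,1]+.075)<.04); print(" clamp",s.sum(),np.percentile(L[s],[3,50,97],axis=0).round(4).tolist(),W[s][:,2].max())
E
```

```text
plate -0.10152425878556792 [0.49664145 0.01371032] [[1.9, 1.6], [1.4, -1.2], [-2.2, -1.0], [-1.1, 0.5]]
nest [ 0.48776496 -0.06030782] [ 0.48753181 -0.06026575] [ 0.48799811 -0.06034989] 0.1420866489465029 0.12305846720291669
bar [[0.56078082 0.22663342 0.169     ]
 [0.47732428 0.23380373 0.169     ]] [0.51905255 0.23021857 0.169     ]
tub -0.0779713794586144 [ 0.46341431 -0.37936003] [[1.4, -0.2], [0.5, 0.6], [-1.1, 0.1], [-0.8, -0.4]]
tab [ 0.4593096  -0.42955806  0.085     ] [[0.4840340344040448, -0.42634306906839275, 0.08499999999999996], [0.484260846934106, -0.4362372421696597, 0.08499999999999996], [0.4345778363052387, -0.43236560620711373, 0.08499999999999996], [0.43436568960032435, -0.4232863292486046, 0.08499999999999996]]
pred tab [ 0.4594418  -0.43020508] pred nest [ 0.48904021 -0.06090349] pred bar [0.51873574 0.23058781]
top rim ((0.7068557739257812, 0.7362556457519531), (112.88053131103516, 130.3002471923828), 89.5105209350586) 842
 tab 135 [[-0.0237, -0.0539], [-0.0002, -0.0485], [0.0222, -0.0453]] 0.08876263848140864
 bar 510 [[-0.0433, 0.181], [-0.0005, 0.2147], [0.0438, 0.224]] 0.16807441038755144
 clamp 112 [[0.1211, -0.0875], [0.1256, -0.0738], [0.1319, -0.0603]] 0.14082842316405086
side rim ((-0.8614273071289062, 1.0991897583007812), (120.93270111083984, 133.02793884277344), 87.7967529296875) 638
 tab 103 [[-0.0243, -0.0545], [-0.001, -0.0473], [0.0226, -0.0426]] 0.08929591484161403
 bar 570 [[-0.0446, 0.1808], [-0.0023, 0.218], [0.0419, 0.2253]] 0.168320094642666
 clamp 188 [[0.1203, -0.0859], [0.1251, -0.0645], [0.1336, -0.0576]] 0.138175491027
```

```bash
cat >> h.py <<'E'
def Rm(t): return np.array([[np.cos(t),-np.sin(t)],[np.sin(t),np.cos(t)]])
def down(yaw):  # tool x down, tool y along world dir rotated by yaw from +y
    y=np.array([-np.sin(yaw),np.cos(yaw),0]); x=np.array([0,0,-1.]); return R.from_matrix(np.c_[x,y,np.cross(x,y)]).as_rotvec()
S_YAW=-0.0985; NEST=np.array([.4882,-.0606]); SO=NEST-Rm(S_YAW)@[0,-.075]
def st(x,y,z): return np.r_[SO+Rm(S_YAW)@[x,y],z]   # stand mm->world (m)
E
python3 - <<'E'
from h import *
from cell import manip, inverse_kinematics, cams
s=manip.state(); print(R.from_rotvec(s["tcp_rot"]).as_matrix().round(2).tolist())
tt=-.078; rv=down(tt)
for n,p,r in [("tub",[.4594,-.4302,.052],rv),("nest",st(0,-.126,.058),down(S_YAW)),("bar",st(0,.218,.15),down(S_YAW)),("barup",st(0,.05,.29),down(S_YAW)),("clamp",st(.175,-.075,.11),down(S_YAW+np.pi/2)),("clamp-",st(.175,-.075,.11),down(S_YAW-np.pi/2))]:
    print(n,inverse_kinematics(p,r))
manip.set_gripper(.045,30)
manip.move_pose([.4594,-.4302,.15],rv)
print(manip.state()["tool_pos"],manip.state()["clock"])
c=cams.capture("wrist"); cv2.imwrite("pics/w1.png",c["image"])
c=cams.capture("top"); cv2.imwrite("pics/t1.png",c["image"])
E
```

```text
[[-0.0, 0.39, -0.92], [0.0, -0.92, -0.39], [-1.0, -0.0, -0.0]]
tub [-0.79215921  0.35152817  1.86138977  0.          0.92867472 -2.28495554]
nest [-2.76739400e-01  1.17206897e-01  2.14479736e+00 -4.44089210e-16
  8.79588396e-01 -1.74903573e+00]
bar [ 3.76167513e-01  1.32270302e-01  1.93123395e+00 -4.44089210e-16
  1.07808840e+00 -1.09612881e+00]
barup [ 7.74072371e-02 -9.15752952e-02  1.89407200e+00 -4.44089210e-16
  1.33909595e+00 -1.39488909e+00]
clamp None
clamp- [-0.15428409  0.35030497  1.74025249  0.          1.0510352  -0.05578409]
[ 0.45933901 -0.43054832  0.15019225] 2.8667
```

View pics/w1.png

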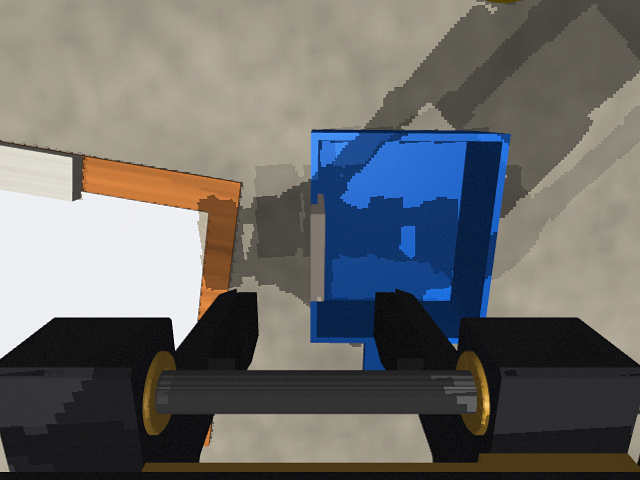

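Run:
```python
from h import *
from cell import manip, cams
rv=down(-.078)
manip.move_linear([.4594,-.4302,.052],rate=.12)
print(manip.state()["tool_pos"],manip.state()["contact_force"])
manip.set_gripper(0,45)
print(manip.state()["gripper_width"],manip.state()["contact_force"])
manip.move_linear([.4594,-.4302,.20],rate=.12)
manip.dwell(.2)
s=manip.state();print(s["tool_pos"],s["contact_force"],s["moment"],s["gripper_width"],s["clock"])
c=cams.capture("wrist"); cv2.imwrite("pics/w2.png",c["image"]); np.savez("w2.npz",tp=s["tool_pos"],tr=s["tcp_rot"],**c)
for n in("top","side"):
    c=cams.capture(n); cv2.imwrite(f"pics/{n}2.png",c["image"]); np.savez(f"{n}2.npz",**c)
```

```text
[ 0.45998816 -0.43080815  0.05285535] [-0.7545557  -0.05594348 -0.73116121]
0.0075972918422910745 [-0.36328875  0.5949713   1.79985193]
[ 0.45907373 -0.42988009  0.19907072] [ 0.77951125  0.30354474 -2.85997413] [-0.09622413 -0.14813865 -0.0126029 ] 0.007741094361846721 6.1667
```

View pics/w2.png

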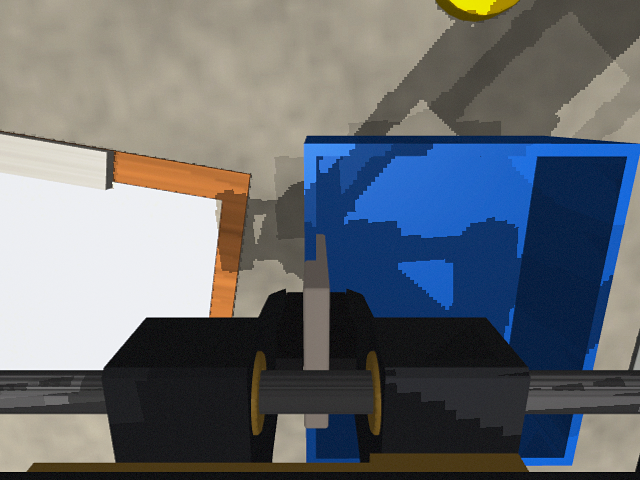

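View pics/side2.png

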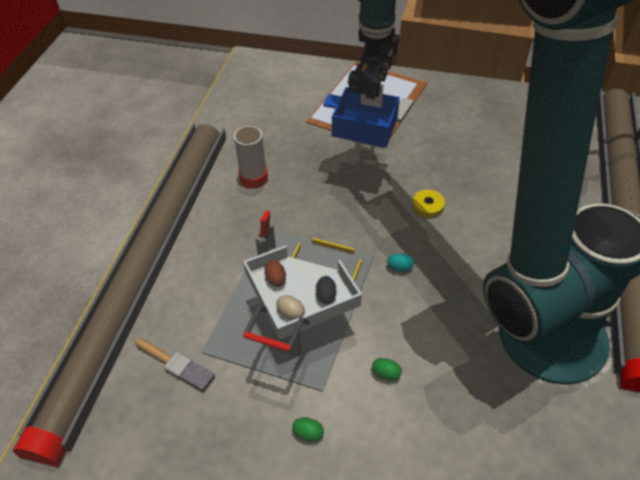

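```bash
cat >> h.py <<'E'
def wcloud(f):
    c=np.load(f); z=c["z_map"]; K=c["intrinsics"]; v,u=np.mgrid[:480,:640]
    P=np.stack([(u-K[0,2])/K[0,0]*z,(v-K[1,2])/K[1,1]*z,z],-1); T=c["T_tool_cam"]
    Wt=P@T[:3,:3].T+T[:3,3]
    W=Wt@R.from_rotvec(c["tr"]).as_matrix().T+c["tp"]; W[z==0]=np.nan;Wt[z==0]=np.nan
    return Wt,W,c["image"]
E
python3 - <<'E'
from h import *
def ana(W,im,tag):
    hsv=cv2.cvtColor(im,cv2.COLOR_BGR2HSV); m=cv2.inRange(hsv,(95,120,30),(130,255,255))>0
    m&=~np.isnan(W[...,2])
    q=W[m]; L=(q[:,:2]-[.4594,-.4302])@Rm(-.078)   # tub-ish frame rel. tab
    z=q[:,2]; s=(abs(L)<.2).all(1)&(z>.12); q,L,z=q[s],L[s],z[s]
    print(tag,len(z),"z pct",np.percentile(z,[1,50,99]))
    t=z>np.percentile(z,98)-.012
    A=np.c_[L[t],np.ones(t.sum())]; k,*_=np.linalg.lstsq(A,z[t],rcond=None); print(" rim plane",k)
    f=(z<.165)&(abs(L[:,0])<.045)&(L[:,1]>.02)&(L[:,1]<.08)
    if f.sum()>50:
        A=np.c_[L[f],np.ones(f.sum())]; k,*_=np.linalg.lstsq(A,z[f],rcond=None); print(" floor plane",k,f.sum())
    print(" rim ext",np.percentile(L[t],[.5,99.5],axis=0).round(4).tolist())
    rr=t&(L[:,0]<.06)
    print(" rect",cv2.minAreaRect((L[rr]*1000).astype(np.float32)))
Wt,W,im=wcloud("w2.npz"); ana(W,im,"wrist")
for n in("top","side"): ana(*cloud(n+"2.npz"),n)
E
```

```text
wrist 64663 z pct [0.14840092 0.1513936  0.20666127]
 rim plane [-0.018632   -0.02760718  0.20511063]
 floor plane [-0.00181266 -0.00315873  0.14984922] 16187
 rim ext [[-0.0657, -0.0028], [0.0636, 0.1071]]
 rect ((-2.903362274169922, 52.679100036621094), (125.80487060546875, 111.35391998291016), 0.0003095062274951488)
top 4076 z pct [0.14585057 0.15418798 0.30430269]
 rim plane [-2.07367805  0.16465401  0.31601039]
 floor plane [-0.00201766  0.00442059  0.1494692 ] 918
 rim ext [[-0.1497, 0.0303], [0.034, 0.1937]]
 rect ((-72.65646362304688, 89.79400634765625), (108.546630859375, 241.48643493652344), 60.402427673339844)
side 2603 z pct [0.14719537 0.17523714 0.20882732]
 rim plane [0.01411907 0.00288025 0.20340361]
 floor plane [-0.01639604  0.06037948  0.14911219] 162
 rim ext [[-0.066, -0.0031], [0.0922, 0.1112]]
 rect ((-3.069629669189453, 53.930397033691406), (125.9507827758789, 117.55388641357422), 0.05291268229484558)
```

Run:
```python
from h import *
c=np.load("top0.npz")
f=lambda q,s,o:(np.array(q)+.5)/s-.5+np.array(o)
ye=ray(c,f([(557,224),(691,240),(526,464),(660,481),(722,282),(704,449),(515,254),(494,420)],3.6,(160,140)),.022)[:,:2]
for i in (0,2,4,6):
    d=ye[i+1]-ye[i]; print(np.linalg.norm(d),d, np.arctan2(d[0],-d[1])*-1 if i<4 else np.arctan2(-d[1],-d[0]))
# cross-camera: side
W,im=cloud("side0.npz"); cv2.imwrite("pics/c3.png",cv2.resize(im[200:300,230:380],None,fx=5,fy=5,interpolation=cv2.INTER_CUBIC))
hsv=cv2.cvtColor(im,cv2.COLOR_BGR2HSV); m=cv2.inRange(hsv,(20,130,80),(35,255,255))
k,l,s,cc=cv2.connectedComponentsWithStats(m)
cs=np.load("side0.npz")
for i in range(1,k):
    if s[i,4]>15 and 230<s[i,0]<380 and s[i,1]>200:
        vv,uu=np.where(l==i); p=ray(cs,np.c_[uu,vv],.02)[:,:2]
        print(s[i],((p-SO)@Rm(S_YAW)).mean(0).round(4), cv2.fitLine((p*1000).astype(np.float32),cv2.DIST_L2,0,.01,.01).ravel()[:2])
```

```text
0.07918891370100187 [-0.00768792 -0.07881485] 0.09723640878298734
0.07871477594952546 [-0.00805753 -0.07830129] 0.10254321227895079
0.09832424744424186 [-0.09793799  0.00870682] -0.08866821799411026
0.09814229559400581 [-0.09764127  0.00990413] -0.10108813868751064
[312 238  42  15 180] [-0.0025 -0.1326] [ 0.9934462  -0.11430082]
[292 244   8  13  37] [ 0.0693 -0.092 ] [0.11071381 0.9938523 ]
[353 260   9  20  55] [-0.0733 -0.084 ] [0.09523583 0.9954547 ]
```

View pics/c3.png

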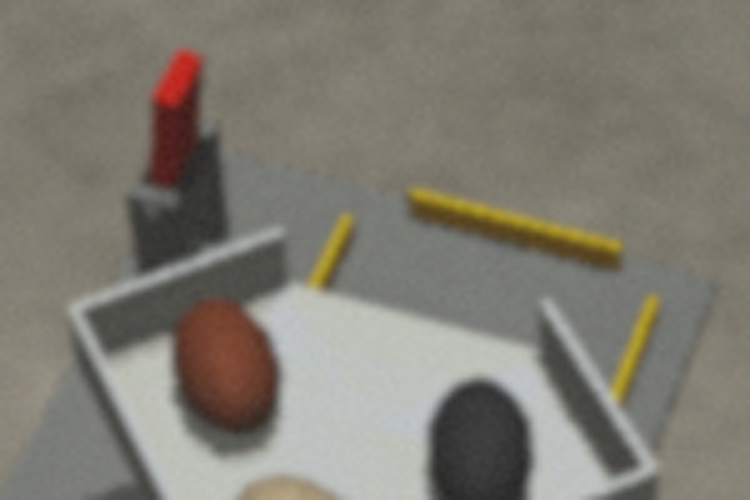

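Run:
```python
from h import *
from cell import manip, cams
rv=down(S_YAW)
manip.move_linear(st(0,-.1265,.20),rate=.2,rot=rv)
manip.move_linear(st(0,-.1265,.090),rate=.1)
s=manip.state();print(s["tool_pos"],st(0,-.1265,.09),s["contact_force"],s["clock"])
c=cams.capture("wrist"); cv2.imwrite("pics/w3.png",c["image"]); np.savez("w3.npz",tp=s["tool_pos"],tr=s["tcp_rot"],**c)
for n in("top","side"):
    c=cams.capture(n); cv2.imwrite(f"pics/{n}3.png",c["image"]); np.savez(f"{n}3.npz",**c)
im=cv2.imread("pics/top3.png");cv2.imwrite("pics/c4.png",cv2.resize(im[140:295,220:420],None,fx=3.8,fy=3.8,interpolation=cv2.INTER_CUBIC))
```

```text
[ 0.48386525 -0.11204902  0.0907689 ] [ 0.48313545 -0.11185037  0.09      ] [-8.17729041e-04  6.76658684e-01 -2.70229387e+00] 9.3167
```

View pics/c4.png

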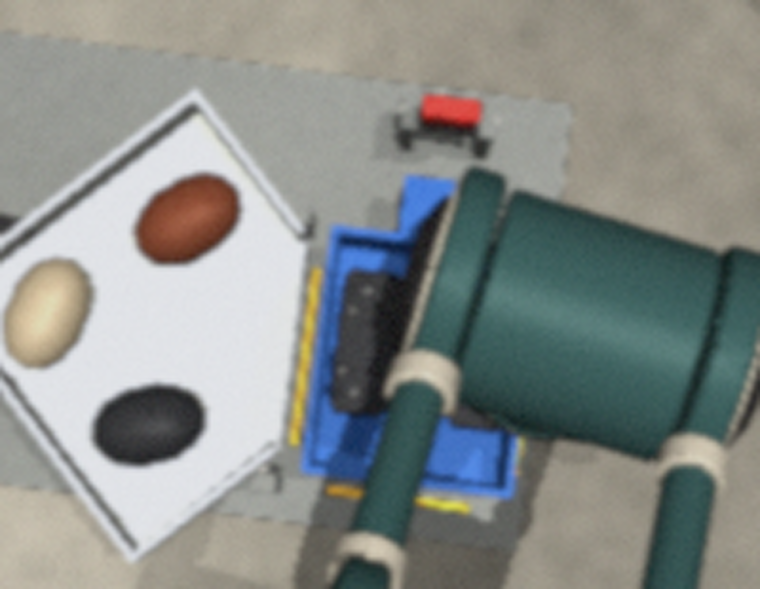

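View pics/w3.png

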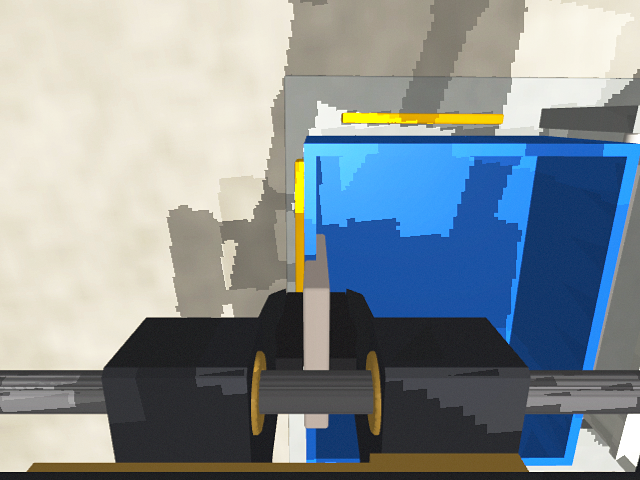

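View pics/side3.png

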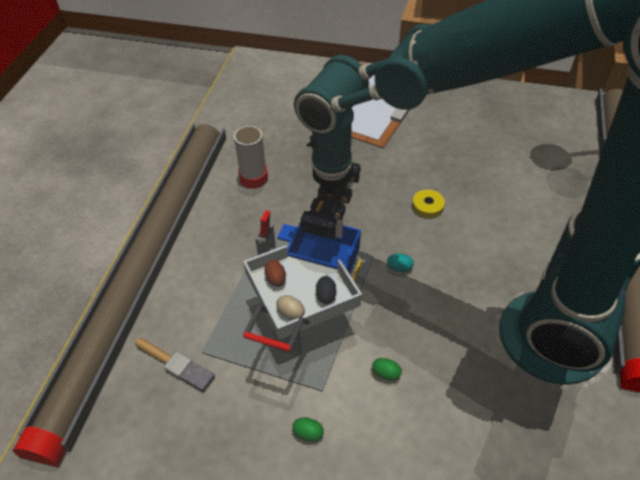

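Run:
```python
from h import *
Wt,W,im=wcloud("w3.npz"); hsv=cv2.cvtColor(im,cv2.COLOR_BGR2HSV)
m=cv2.inRange(hsv,(18,130,80),(35,255,255)); k,l,s,cc=cv2.connectedComponentsWithStats(m)
for i in range(1,k):
    if s[i,4]>150:
        p=W[l==i]; p=p[abs(p[:,2]-.022)<.006]; L=(p[:,:2]-SO)@Rm(S_YAW)
        print(s[i],len(p),np.percentile(L,[2,50,98],axis=0).round(4).tolist(),np.median(p[:,2]),
          np.polyfit(*( (L[:,0],L[:,1]) if np.ptp(L[:,0])>np.ptp(L[:,1]) else (L[:,1],L[:,0])),1))
m=cv2.inRange(hsv,(95,120,30),(130,255,255))>0
p=W[m&(abs(W[...,2]-.0985)<.004)]; L=(p[:,:2]-SO)@Rm(S_YAW); print("rim",np.percentile(L,[.5,99.5],axis=0).round(4).tolist(),len(p),np.median(p[:,2]))
a=L[(L[:,0]<-.04)]; 
for lo in range(-120,-20,20):
    b=L[(L[:,1]>lo/1e3)&(L[:,1]<lo/1e3+.02)]; print(lo,b[:,0].min().round(4))
for lo in range(-60,60,20):
    b=L[(L[:,0]>lo/1e3)&(L[:,0]<lo/1e3+.02)]; print(lo,b[:,1].min().round(4),b[:,1].max().round(4))
```

```text
[ 341  112  163   12 1673] 1642 [[-0.0745, -0.1114], [-0.0721, -0.0734], [-0.0697, -0.035]] 0.020904881503765953 [ 0.00871429 -0.07141206]
[ 295  159   10  134 1178] 1159 [[-0.0501, -0.1372], [-0.0174, -0.1348], [0.0187, -0.1324]] 0.020943693847469858 [-0.01213384 -0.134963  ]Traceback (most recent call last):
  File "<stdin>", line 7, in <module>
    return _quantile_unchecked(
        a, q, axis, out, overwrite_input, method, keepdims, weights)
    return _ureduce(a,
                    func=_quantile_ureduce_func,
    ...<5 lines>...
                    overwrite_input=overwrite_input,
                    method=method)
    r = func(a, **kwargs)
    result = _quantile(arr,
                       quantiles=q,
    ...<2 lines>...
                       out=out,
                       weights=wgt)
    slices_having_nans = np.isnan(arr[-1, ...])
                                  ~~~^^^^^^^^^
IndexError: index -1 is out of bounds for axis 0 with size 0
```

Run:
```python
from h import *
Wt,W,im=wcloud("w3.npz"); hsv=cv2.cvtColor(im,cv2.COLOR_BGR2HSV)
m=cv2.inRange(hsv,(95,120,30),(130,255,255))>0
print(np.nanpercentile(W[m][:,2],[1,20,50,80,95,99]))
top=np.nanpercentile(W[m][:,2],99)
p=W[m&(abs(W[...,2]-top)<.005)]; L=(p[:,:2]-SO)@Rm(S_YAW); print("rim",np.percentile(L,[.5,99.5],axis=0).round(4).tolist(),len(p))
for lo in range(-120,-20,20):
    b=L[(L[:,1]>lo/1e3)&(L[:,1]<lo/1e3+.02)]; 
    if len(b): print("xmin",lo,b[:,0].min().round(4))
for lo in range(-60,60,20):
    b=L[(L[:,0]>lo/1e3)&(L[:,0]<lo/1e3+.02)]; 
    if len(b): print("y",lo,b[:,1].min().round(4),b[:,1].max().round(4))
```

```text
[0.04001325 0.04115919 0.04299794 0.09175124 0.09752231 0.09825099]
rim [[-0.0647, -0.1297], [0.065, -0.0197]] 11902
xmin -120 -0.0647
xmin -100 -0.0647
xmin -80 -0.0647
xmin -60 -0.0647
xmin -40 -0.0646
y -60 -0.1299 -0.0189
y -40 -0.1299 -0.019
y -20 -0.1099 -0.0193
y 0 -0.0254 -0.0192
y 20 -0.0247 -0.0194
y 40 -0.1299 -0.0195
```

Run:
```python
from h import *
from cell import manip, cams
rv=down(S_YAW-.009)
manip.move_linear(st(-.0012,-.1255,.085),rate=.05,rot=rv)
for z in (.072,.064,.0605,.0590,.058):
    manip.move_linear(st(-.0012,-.1255,z),rate=.05)
    s=manip.state();print(z,s["tool_pos"].round(4),s["contact_force"].round(2))
    if s["contact_force"][2]>8: break
c=cams.capture("wrist"); cv2.imwrite("pics/w4.png",c["image"]); np.savez("w4.npz",tp=s["tool_pos"],tr=s["tcp_rot"],**c)
print(s["clock"])
Wt,W,im=wcloud("w4.npz"); hsv=cv2.cvtColor(im,cv2.COLOR_BGR2HSV)
m=cv2.inRange(hsv,(95,120,30),(130,255,255))>0
top=np.nanpercentile(W[m][:,2],99);print("rim z",top)
p=W[m&(abs(W[...,2]-top)<.005)]; L=(p[:,:2]-SO)@Rm(S_YAW); print("rim",np.percentile(L,[.5,99.5],axis=0).round(4).tolist(),len(p))
```

```text
0.072 [ 0.4815 -0.1106  0.0713] [ 0.4   0.2  -2.29]
0.064 [ 0.4816 -0.1106  0.0635] [-0.47 -0.03 -2.64]
0.0605 [ 0.4819 -0.1107  0.0603] [-0.11  0.24 -2.31]
0.059 [ 0.482  -0.1107  0.059 ] [-0.77 -0.05 -2.64]
0.058 [ 0.4823 -0.1109  0.0583] [-0.22 -0.7  -1.66]
11.1917
rim z 0.06596809868457505
rim [[-0.0661, -0.1288], [0.0637, -0.0185]] 12064
```

View pics/w4.png

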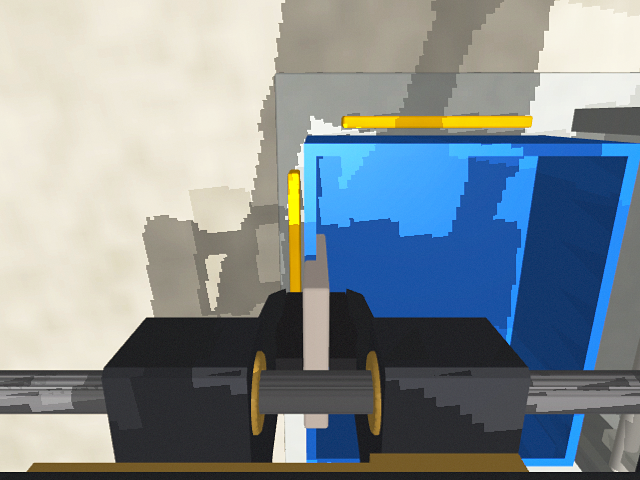

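Run:
```python
from h import *
from cell import manip, cams
for z in (.0572,.0565,.056,.0555):
    manip.move_linear(st(-.0012,-.1255,z),rate=.05)
    s=manip.state();print(z,s["tool_pos"].round(4),s["contact_force"].round(2))
    if s["contact_force"][2]>3: break
manip.set_gripper(.04)
manip.move_linear(st(-.0012,-.1255,.17),rate=.12)
s=manip.state(); print(s["clock"],s["contact_force"])
c=cams.capture("wrist"); cv2.imwrite("pics/w5.png",c["image"]); np.savez("w5.npz",tp=s["tool_pos"],tr=s["tcp_rot"],**c)
Wt,W,im=wcloud("w5.npz"); hsv=cv2.cvtColor(im,cv2.COLOR_BGR2HSV)
m=(cv2.inRange(hsv,(95,120,30),(130,255,255))>0)
p=W[m&(abs(W[...,2]-.066)<.005)]; L=(p[:,:2]-SO)@Rm(S_YAW); print("rim",np.percentile(L,[.5,99.5],axis=0).round(4).tolist(),len(p),np.median(p[:,2]),np.percentile(p[:,2],[5,95]))
k=np.linalg.lstsq(np.c_[L,np.ones(len(L))],p[:,2],rcond=None)[0];print(k)
```

```text
0.0572 [ 0.4824 -0.1109  0.0582] [-2.68 -0.89  4.71]
13.2167 [0.55187103 0.4442117  0.31357401]
rim [[-0.0659, -0.1287], [0.0902, -0.0186]] 4461 0.06491601530400808 [0.06231055 0.06609161]
[-0.00288174 -0.00412432  0.06443592]
```

View pics/w5.png

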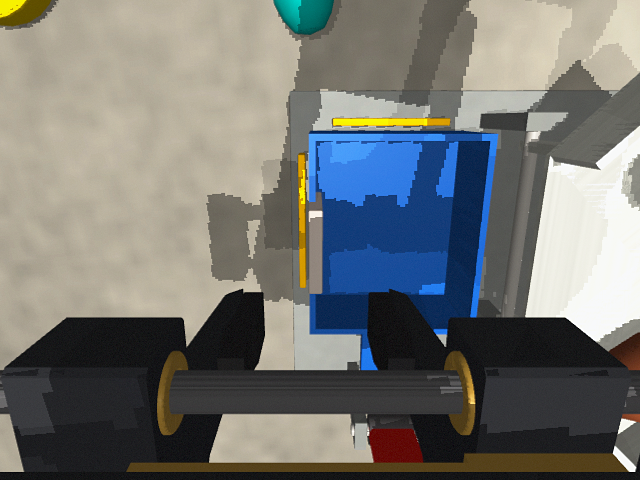

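```bash
cat >> h.py <<'E'
NEST=st(-.0006,-.0735,0)[:2]; S_YAW=-.107; SO=NEST-Rm(S_YAW)@[0,-.075]
E
python3 - <<'E'
from h import *
from cell import manip, cams, inverse_kinematics
print(SO)
rv=down(S_YAW-np.pi/2)
manip.set_gripper(0)
manip.move_pose(st(.185,-.075,.19),rv)
manip.move_linear(st(.185,-.075,.105),rate=.15)
for x in (.165,.15,.135,.12,.11,.10):
    manip.move_linear(st(x,-.075,.105),rate=.1)
    s=manip.state();print(x,s["tool_pos"].round(4),s["contact_force"].round(2))
    if abs(s["contact_force"]).max()>25: break
print(s["clock"])
c=cams.capture("wrist"); cv2.imwrite("pics/w6.png",c["image"])
c=cams.capture("side"); cv2.imwrite("pics/s6.png",cv2.resize(c["image"][180:320,200:400],None,fx=4,fy=4))
E
```

```text
[0.49576012 0.01552281]
0.165 [ 0.6525 -0.0768  0.1064] [-0.4   1.05 -0.49]
0.15 [ 0.6374 -0.0751  0.1056] [-0.45 -0.13  0.17]
0.135 [ 0.6231 -0.0736  0.1055] [ 2.74 -0.69 -0.02]
0.12 [ 0.6074 -0.0719  0.1055] [ 2.   -0.66  2.47]
0.11 [ 0.5972 -0.0709  0.1053] [1.19 0.79 2.67]
0.1 [ 0.5866 -0.0697  0.1048] [ 0.62 -0.35  2.5 ]
17.9333
```

View pics/w6.png

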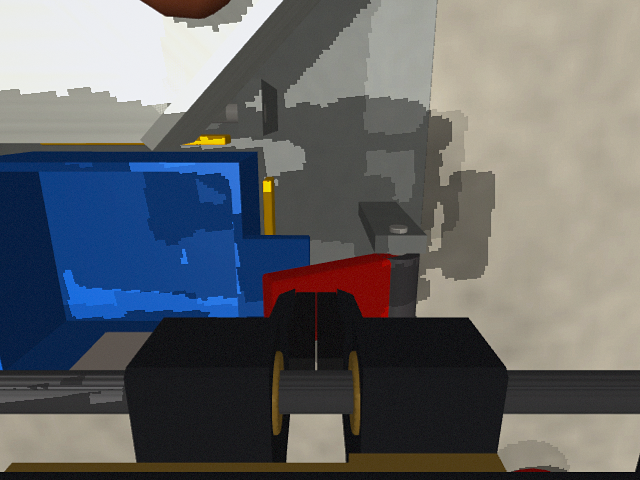

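View pics/s6.png

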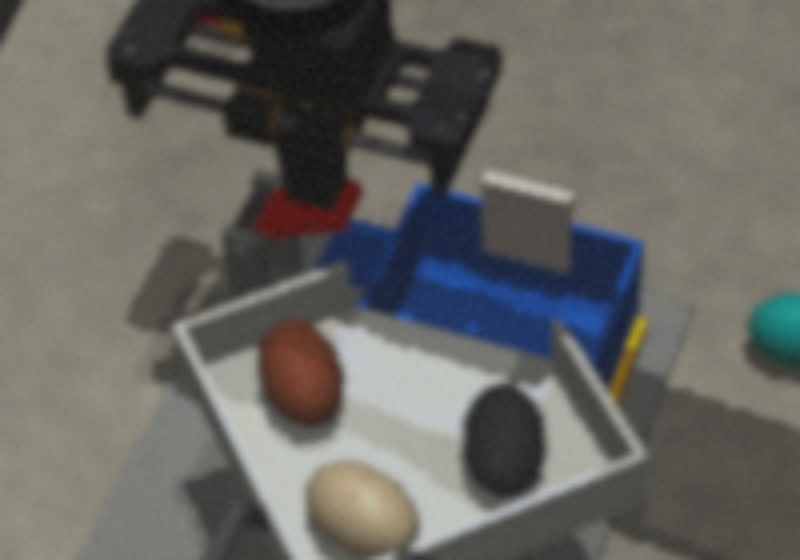

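Run:
```python
from h import *
from cell import manip, cams, inverse_kinematics
manip.move_linear(st(.095,-.075,.104),rate=.1)
for z in (.095,.088,.083,.080,.0785,.0775,.0765,.0755):
    manip.move_linear(st(.095,-.075,z),rate=.08)
    s=manip.state();print(z,s["tool_pos"].round(4),s["contact_force"].round(2))
    if s["contact_force"][2]>15: break
manip.move_linear(st(.095,-.075,.2),rate=.2)
print(s["clock"])
s=manip.state()
c=cams.capture("wrist"); cv2.imwrite("pics/w7.png",c["image"]); np.savez("w7.npz",tp=s["tool_pos"],tr=s["tcp_rot"],**c)
Wt,W,im=wcloud("w7.npz"); hsv=cv2.cvtColor(im,cv2.COLOR_BGR2HSV)
m=cv2.inRange(hsv,(0,150,60),(6,255,255))>0
p=W[m]; L=(p[:,:2]-SO)@Rm(S_YAW); g=(abs(L[:,1]+.075)<.02)&(L[:,0]>.06)&(L[:,0]<.15)&(p[:,2]>.05)
print(np.percentile(np.c_[L,p[:,2]][g],[2,50,98],axis=0).round(4)); t=g&(p[:,2]>.072); print("slope",np.polyfit(L[t][:,0],p[t][:,2],1))
```

```text
0.095 [ 0.5811 -0.069   0.094 ] [ 0.41 -0.19 -0.57]
0.088 [ 0.5815 -0.0691  0.0872] [ 0.37 -0.17 -0.76]
0.083 [ 0.5819 -0.0691  0.0825] [0.22 0.24 0.17]
0.08 [ 0.582  -0.0692  0.0797] [-0.13  0.37  0.13]
0.0785 [ 0.5821 -0.0692  0.0793] [-2.32 -0.01  6.33]
0.0775 [ 0.5821 -0.0692  0.0793] [-5.58  0.67 11.68]
0.0765 [ 0.5821 -0.0692  0.0792] [-7.19  0.46 16.67]
20.05
[[ 0.074  -0.0879  0.0722]
 [ 0.1002 -0.073   0.0779]
 [ 0.1263 -0.0597  0.0792]]
slope [-0.00025536  0.07781466]
```

View pics/w7.png

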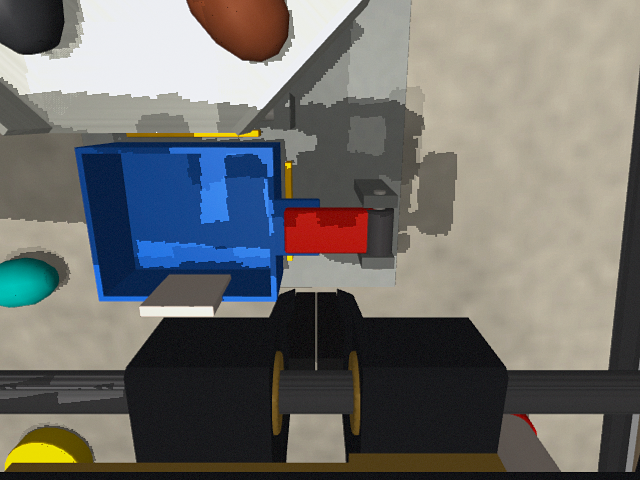

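Run:
```python
from h import *
from cell import manip, cams, inverse_kinematics
rv=down(S_YAW)
manip.move_linear(st(.095,-.075,.26),rate=.25)
manip.set_gripper(.05)
manip.move_pose(st(0,.218,.25),rv)
s=manip.state(); print(s["clock"],s["tool_pos"],st(0,.218,.25))
c=cams.capture("wrist"); cv2.imwrite("pics/w8.png",c["image"]); np.savez("w8.npz",tp=s["tool_pos"],tr=s["tcp_rot"],**c)
Wt,W,im=wcloud("w8.npz"); hsv=cv2.cvtColor(im,cv2.COLOR_BGR2HSV)
m=(cv2.inRange(hsv,(0,150,60),(6,255,255))>0)&(W[...,2]>.15)&(W[...,2]<.18)
p=W[m]; L=(p[:,:2]-SO)@Rm(S_YAW)
print(np.percentile(np.c_[L,p[:,2]],[2,50,98],axis=0).round(4)); print("line",np.polyfit(L[:,0],L[:,1],1), "tool y",np.percentile(Wt[m][:,1],[2,50,98]))
for th in np.arange(0,1.0,.1):
    y=.218*np.cos(th)-.1*np.sin(th); z=.065+.218*np.sin(th)+.1*np.cos(th)
    q=inverse_kinematics(st(0,y,z-.019),rv); print(th.round(1),None if q is None else q.round(2))
```

```text
23.2833 [0.51934367 0.23177413 0.25005206] [0.51904163 0.23227605 0.25      ]
[[-0.0406  0.2126  0.1653]
 [-0.0038  0.2184  0.1691]
 [ 0.0393  0.2238  0.1709]]
line [1.04570837e-04 2.18326669e-01] tool y [-0.00490058  0.00095308  0.00629463]
0.0 [ 0.38  0.14  1.93  0.    1.07 -1.09]
0.1 [ 0.36  0.11  1.92  0.    1.11 -1.1 ]
0.2 [ 0.34  0.08  1.92  0.    1.15 -1.13]
0.3 [ 0.31  0.05  1.91  0.    1.18 -1.15]
0.4 [ 0.29  0.02  1.91  0.    1.21 -1.18]
0.5 [ 0.25 -0.    1.9   0.    1.24 -1.21]
0.6 [ 0.22 -0.02  1.9   0.    1.27 -1.25]
0.7 [ 0.18 -0.05  1.9   0.    1.29 -1.28]
0.8 [ 0.14 -0.06  1.9   0.    1.3  -1.33]
0.9 [ 0.09 -0.08  1.9   0.    1.32 -1.37]
```

View pics/w8.png

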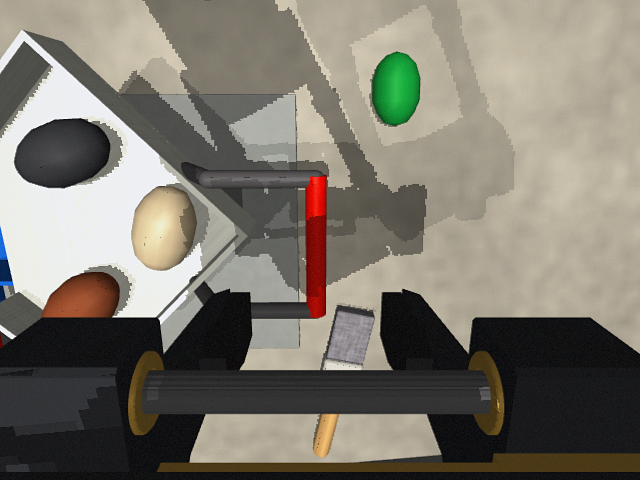

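```bash
cat >> h.py <<'E'
def bar(th,dz=-.022):
    return st(0,.218*np.cos(th)-.1*np.sin(th),.065+.218*np.sin(th)+.1*np.cos(th)+dz)
E
python3 - <<'E'
from h import *
from cell import manip, cams, inverse_kinematics
manip.move_linear(bar(0),rate=.12)
s=manip.state(); print(s["tool_pos"],s["contact_force"])
manip.set_gripper(0,35)
s=manip.state(); print(s["gripper_width"],s["contact_force"])
for th in (.06,.12,.2,.28):
    manip.move_linear(bar(th),rate=.07)
    s=manip.state();print(th,(s["tool_pos"]-bar(th)).round(4),s["contact_force"].round(2),round(s["gripper_width"],4))
print(s["clock"])
c=cams.capture("top"); cv2.imwrite("pics/t9.png",c["image"])
c=cams.capture("side"); cv2.imwrite("pics/s9.png",c["image"])
E
```

```text
[0.51978074 0.23250355 0.14389953] [-0.12665144 -0.12648145  1.23651995]
0.008882700219605662 [-0.84199772 -2.94420253  1.88267116]
0.06 [-0.0001 -0.0004 -0.    ] [ 2.72 -2.67 -3.93] 0.01
0.12 [-0.0001 -0.0007 -0.    ] [ 1.56 -3.59 -4.88] 0.0094
0.2 [-0.0002 -0.001  -0.0001] [ 2.27 -4.41 -5.86] 0.0092
0.28 [-0.0002 -0.0013 -0.0002] [ 3.09 -6.06 -6.29] 0.0092
26.6333
```

View pics/s9.png

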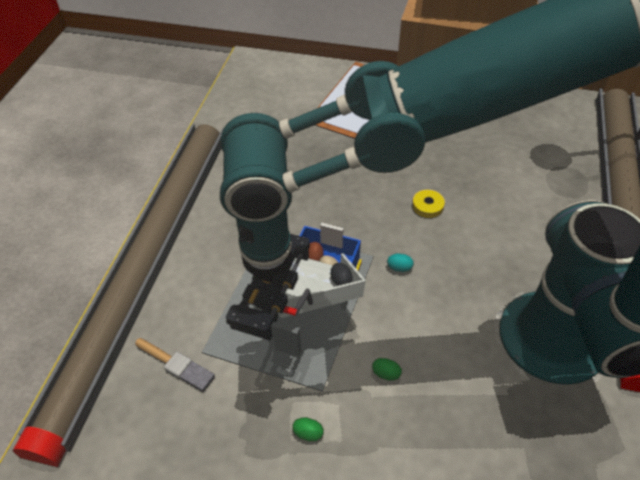

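Run:
```python
from h import *
from cell import cams
c=cams.capture("wrist"); cv2.imwrite("pics/w9.png",c["image"])
im=cv2.imread("pics/s9.png"); cv2.imwrite("pics/s9c.png",cv2.resize(im[220:350,220:400],None,fx=4.4,fy=4.4,interpolation=cv2.INTER_CUBIC))
```

```text
(no output)
```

View pics/w9.png

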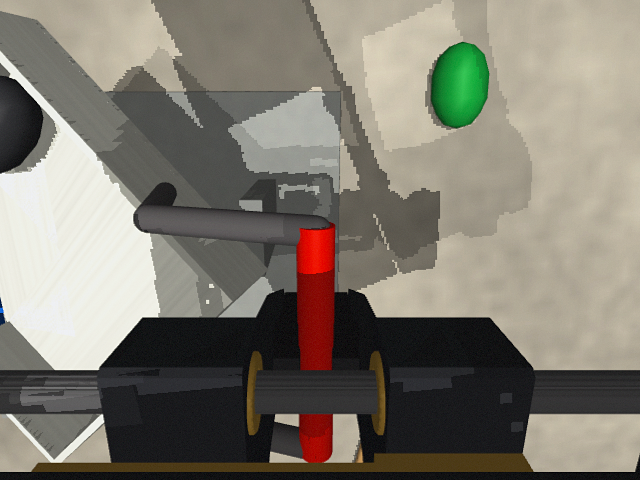

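View pics/s9c.png

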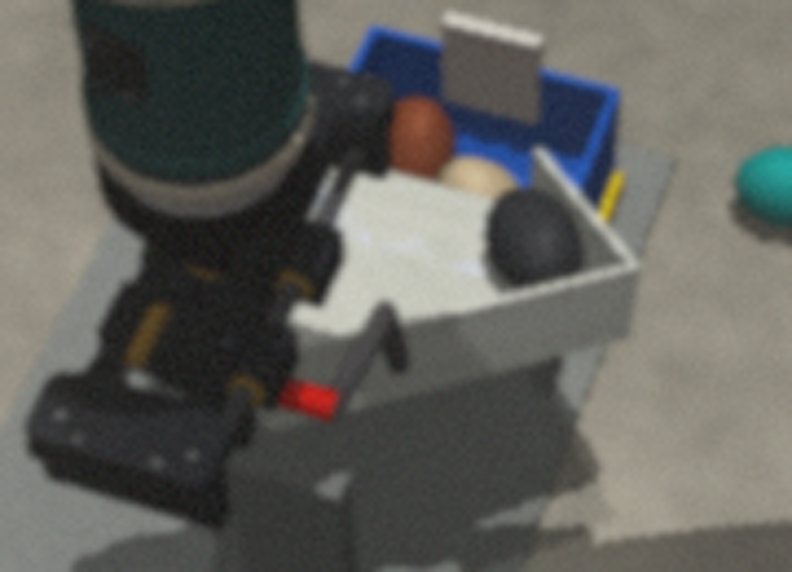

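Run:
```python
from h import *
from cell import manip, cams
for th in (.36,.44,.52,.6,.68,.76,.84,.88):
    manip.move_linear(bar(th),rate=.09)
    s=manip.state();print(th,(s["tool_pos"]-bar(th)).round(4),s["contact_force"].round(2),round(s["gripper_width"],4))
manip.dwell(.3)
print(s["clock"])
c=cams.capture("wrist"); cv2.imwrite("pics/w10.png",c["image"])
c=cams.capture("top"); cv2.imwrite("pics/t10.png",cv2.resize(c["image"][140:295,160:380],None,fx=3.6,fy=3.6))
c=cams.capture("side"); cv2.imwrite("pics/s10.png",cv2.resize(c["image"][200:350,220:400],None,fx=4,fy=4))
```

```text
0.36 [-0.0003 -0.0017 -0.0006] [ 2.77 -7.11 -8.47] 0.009
0.44 [-0.0003 -0.0018 -0.001 ] [ 3.95 -6.8  -8.13] 0.0087
0.52 [-0.0003 -0.002  -0.0014] [  5.09  -7.39 -10.5 ] 0.0087
0.6 [-0.0004 -0.0021 -0.002 ] [  7.42  -7.63 -14.22] 0.0084
0.68 [-0.0005 -0.002  -0.0024] [  6.37  -7.14 -15.54] 0.0087
0.76 [-0.0007 -0.0016 -0.0026] [  6.15  -6.32 -16.24] 0.0083
0.84 [-0.0008 -0.0012 -0.0028] [  5.5   -4.87 -16.35] 0.0084
0.88 [-0.001  -0.0009 -0.003 ] [  5.5   -5.27 -15.92] 0.0085
29.6083
```

View pics/t10.png

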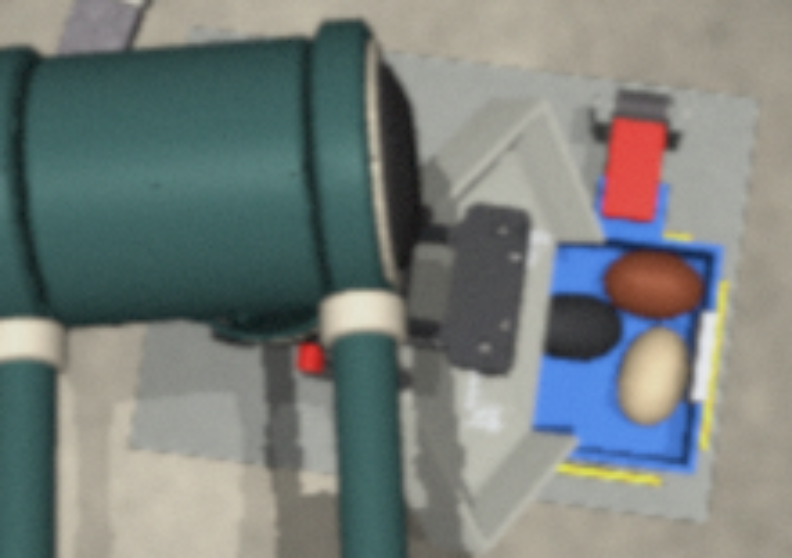

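View pics/s10.png

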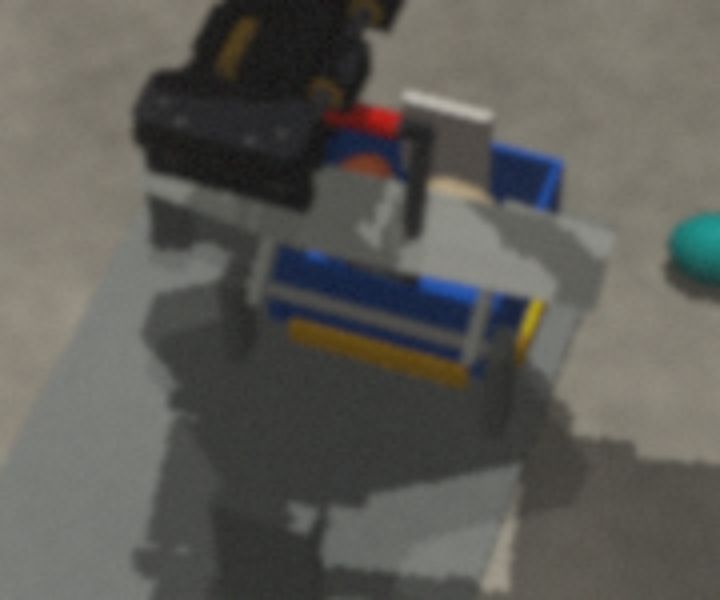

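Run:
```python
from h import *
from cell import manip, cams
for th in (.78,.68,.58,.48,.38,.28):
    manip.move_linear(bar(th),rate=.08)
s=manip.state();print(th,(s["tool_pos"]-bar(th)).round(4),s["contact_force"].round(2),round(s["gripper_width"],4),s["clock"])
manip.dwell(.2)
c=cams.capture("top"); np.savez("top11.npz",**c); cv2.imwrite("pics/t11.png",cv2.resize(c["image"][140:295,160:380],None,fx=3.6,fy=3.6))
W,im=cloud("top11.npz"); L=np.dstack([(W[...,:2]-NEST)@Rm(S_YAW),W[...,2]])
for n,(u,v) in dict(rust=(655/3.6+160,285/3.6+140),pale=(655/3.6+160,375/3.6+140),dark=(580/3.6+160,325/3.6+140)).items(): print(n,L[int(v),int(u)].round(3))
```

```text
0.28 [-0.0013 -0.0023 -0.0019] [ 1.61 -8.86 -7.97] 0.0085 32.7583
rust [ 0.039 -0.021  0.051]
pale [-0.012 -0.028  0.049]
dark [0.011 0.017 0.052]
```

View pics/t11.png

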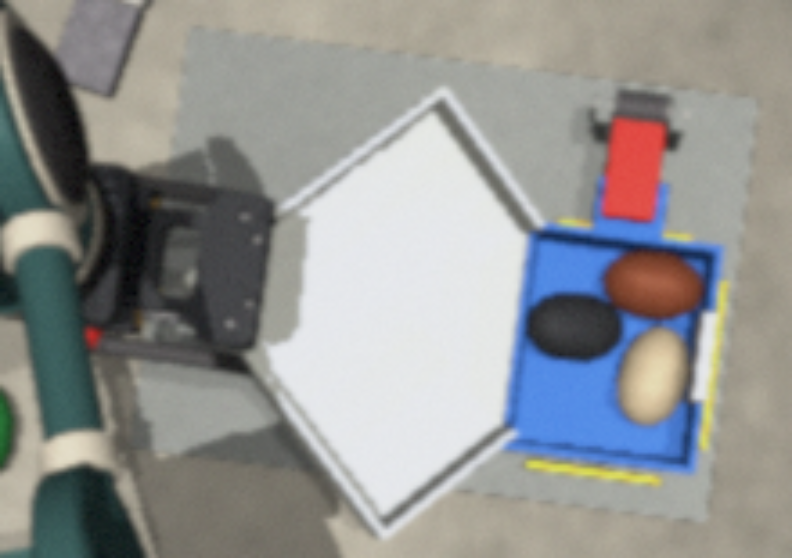

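Run:
```python
from h import *
from cell import manip, cams
for th in (.2,.12,.05,.02,0,-.005,-.01,-.015):
    manip.move_linear(bar(th),rate=.05)
    s=manip.state();print(th,(s["tool_pos"]-bar(th)).round(4),s["contact_force"].round(2),round(s["gripper_width"],4))
    if s["contact_force"][2]>4: break
c=cams.capture("top"); np.savez("top12.npz",**c)
manip.set_gripper(.03)
manip.move_linear(bar(0)+[0,0,.12],rate=.1)
s=manip.state(); print(s["clock"],s["contact_force"])
manip.move_linear(bar(0)+[0,0.05,.2],rate=.2)
s=manip.state()
c=cams.capture("wrist"); cv2.imwrite("pics/w13.png",c["image"]); np.savez("w13.npz",tp=s["tool_pos"],tr=s["tcp_rot"],**c)
Wt,W,im=wcloud("w13.npz"); hsv=cv2.cvtColor(im,cv2.COLOR_BGR2HSV)
m=(cv2.inRange(hsv,(0,150,60),(6,255,255))>0)&(W[...,2]>.13)
p=W[m]; L=(p[:,:2]-SO)@Rm(S_YAW); print("bar",np.percentile(np.c_[L,p[:,2]],[2,50,98],axis=0).round(4))
c=cams.capture("top"); cv2.imwrite("pics/t13.png",cv2.resize(c["image"][140:295,160:380],None,fx=3.6,fy=3.6))
c=cams.capture("side"); cv2.imwrite("pics/s13.png",c["image"])
```

```text
0.2 [-0.0013 -0.0023 -0.0015] [ 1.25 -9.05 -7.99] 0.0081
0.12 [-0.0013 -0.0023 -0.0013] [ 0.28 -9.89 -7.91] 0.008
0.05 [-0.0013 -0.0022 -0.0011] [ 0.9  -8.46 -5.36] 0.0082
0.02 [-0.0012 -0.0021 -0.001 ] [ 1.9  -8.24 -5.47] 0.0084
0 [-0.0012 -0.0021 -0.001 ] [ 1.04 -8.22 -5.94] 0.008
-0.005 [-0.0012 -0.0021 -0.0008] [ 0.39 -8.15 -5.36] 0.0083
-0.01 [-0.0013 -0.0021 -0.0008] [ 0.45 -8.39 -3.43] 0.008
-0.015 [-0.0012 -0.0021 -0.0008] [ 0.09 -8.66 -4.13] 0.0087
37.7917 [ 0.00317771 -0.82087637  0.07157873]
bar [[-0.0407  0.2133  0.165 ]
 [-0.0031  0.2192  0.1691]
 [ 0.0398  0.224   0.171 ]]
```

View pics/t13.png

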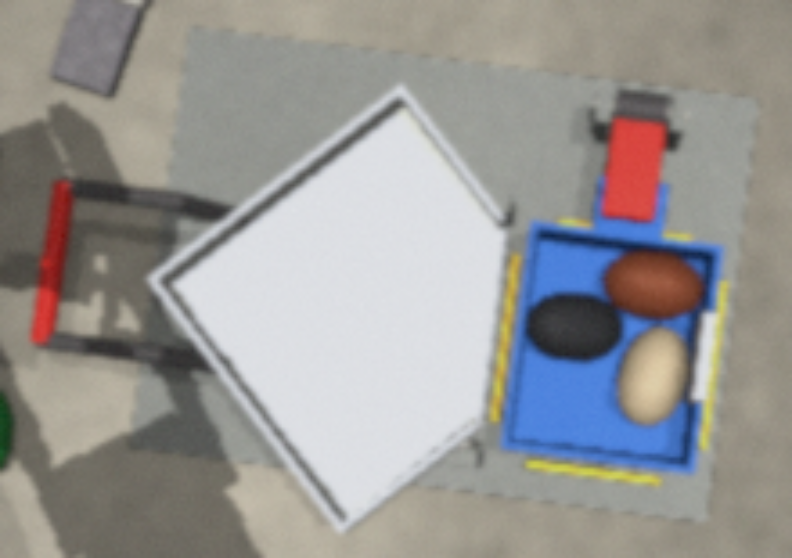

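View pics/s13.png

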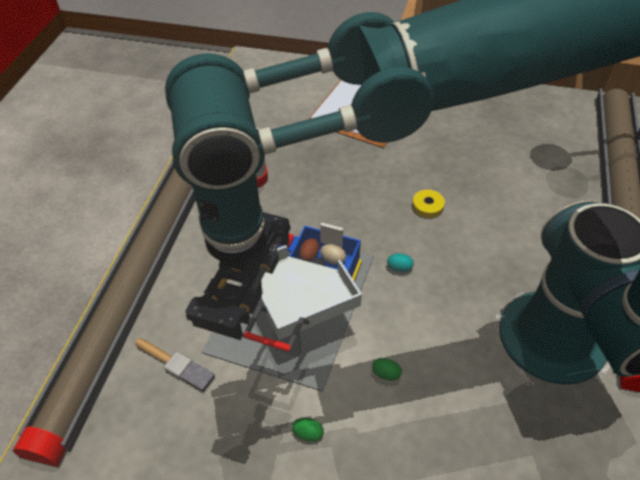

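Run:
```python
from cell import manip, order
manip.dwell(.5); s=manip.state(); print(s["clock"],s["contact_force"]); order.close_job()
```

```text
39.0667 [ 0.22724583 -0.02829041  0.9015428 ]
the job is handed in; nothing more can be done
```

I finished the job and handed it in at about 39 s of the 72 s limit. No verdict was reported, so this rests on my own checks.

- **Tub:** I lifted it by the white tab and set it in the nest with the lug to the clamp. After I released it, the wrist camera read the rim at about 65 mm (66 mm expected). It was level to within 0.005 rad and centred to about 1 mm.
- **Clamp:** I pushed it shut from behind and then from above, against a firm stop. The arm read level (slope below 0.001).
- **Tipping:** I raised the tray to about 0.88 rad by its bar. Two stones were already in the tub at 0.28 rad, and all three lay flat in it while the tray was still raised.
- **Lowering:** I brought the tray down with the bar held. The bar's top read 169.1 mm at the end, the same as before lifting.
- **Last pictures:** The tray is empty and level, with the stones in the tub and the clamp closed. The tape and brush are in place, and the gripper is clear. The core tube is mostly hidden behind the arm in the final view, but the arm never went near it.

**Force reading that disagreed:** just before I let go of the bar, the wrist force still read about 4 N downward and 8 N sideways, not the upward push I was waiting for. The tray may therefore have settled the last millimetre or so by itself. I expect that was well under the drop speed limit, but I did not measure it.

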